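# Check the weld, then hold the spring clamp open

### The job

Take the stylus from its stand and run its tip slowly (about 3 cm a second) and closely along the whole weld seam of the bracket in the fixture, from the end by the fixed stop to the end by the sliding jaw, with the clamp still shut, then hang the stylus back in its stand. Then pull the spring clamp's upright grip out gently until its pointer lines up with the mark plate, and finish while still holding it there, never letting the clamp snap back. Leave the bracket lying in its nest and everything else on the bench alone.

Things in the scene. Friction and masses are not known exactly. Their poses are not given: they have to be found in the camera images.
- fixture: Grey painted bed, 160 (x) x 370 (y) x 20 mm high, fixed to the bench; origin on its underside, in the middle of x and 10 mm short (-y) of the middle of y. On it, along its own y at x = 0: steel end stop at y +172 to +190 mm (42 mm high above the bench), bracket nest at y +40 to +170, steel guide arch of the clamp at y -66 to -38 (top 50 mm above the bench). The clamp pulls out along the fixture's -y.
- clamp (a joint): Spring-return slide in the fixture: 0 = shut, jaw at the bracket; grows to 0.065 m as it is pulled along the fixture's own -y. The spring pulls back with 4.5 N when shut, plus 0.15 N per mm of travel (about 12 N at 50 mm); let go, it snaps shut.
- grip (a point): Point on the clamp's upright black round grip (diameter 22 mm, standing from 40 to 102 mm above the bench), on its axis at 85 mm height, 17 mm below its top. It moves with the clamp; shut, it is at fixture x 0, y -85 mm. Free to be gripped from above in any direction down to 65 mm height. Axes as the fixture's.
- pointer (a point): Tip of the narrow steel pointer that sticks out sideways from the slide, under the grip, along the fixture's +x: 34 mm from the grip's axis in x and at the same y as the grip's axis, 36 mm above the bench. Axes as the fixture's.
- mark_line (a point): The mark: the edge facing the pointer of a thin upright aluminium plate (3 mm thick in y, 22 mm long in x) on a small dark foot on the bed, beside the slide; 36 mm above the bench, plate top 52 mm above the bench. Axes as the fixture's. It stands 25 to 50 mm along the fixture's -y from where the shut pointer is; the pointer lines up when both have the same y in the fixture's frame.
- bracket: Welded steel angle bracket (about 0.75 kg, loose in the nest): base plate 70 (x) x 130 (y) x 8 mm with an upright flange 6 mm thick and 35 mm high above the plate along its -x edge. Origin at the underside centre of the plate, 20 mm above the bench; axes as the fixture's. The 100 mm weld seam runs along y in the inner corner of plate and flange.
- seam0 (a point): Start of the seam, on the surface of the weld bead, by the fixed stop: bracket x -25, y +50, z +12 mm (32 mm above the bench).
- seam1 (a point): On the seam, a quarter along (bracket y +25 mm).
- seam2 (a point): Middle of the seam (bracket y 0).
- seam3 (a point): On the seam, three quarters along (bracket y -25 mm).
- seam4 (a point): End of the seam, by the sliding jaw: bracket x -25, y -50, z +12 mm. The seam is straight from seam0 to seam4.
- stylus: Stylus of 0.12 kg, 152 mm long, point down; origin at the point, z up along it. Steel point and shaft of 12 mm diameter up to 80 mm (tapering to 4 mm over the last 30 mm), flat steel collar of 32 mm diameter at 80 to 86 mm, black round grip of 20 mm diameter at 86 to 152 mm above the point. At the start it hangs upright in the stand, its collar on the stand's plate, its point 30 mm above the bench.
- stylus_tip (a point): The stylus' point, the same as its origin.
- stand: Fixed stylus stand: a foot 100 x 90 mm, two side walls, and a level plate 60 x 90 mm whose top is 110 mm above the bench. Origin at its underside centre; open at the front and back.
- stand_hole (a point): Centre of the stand plate's round through hole (diameter 21 mm, plate 16 mm thick) at the level of its top, 110 mm above the bench. The stylus hangs here with its collar on the plate, its point 80 mm lower; lift it 90 mm to take it clear.
- nut: Bystander: hexagon nut 30 mm across flats, 16 mm high, on the fixture's bed beside the slide, on the side away from the mark. Origin at its underside.
- magnet: Bystander: grey welding magnet about 100 x 100 x 25 mm on the bench between the fixture and the robot. Origin at its underside.
- spacer: Bystander: turned steel spacer 34 mm in diameter, 38 mm high, beside the stand. Origin at its underside.
- bar_clamp: Bystander: steel bar clamp with a wooden handle, 300 mm long, lying at the far side, its arms pointing away from the robot. Origin under the middle of its bar.
- fins: Bystander: dark finned heat sink 120 x 120 x 46 mm, far left. Origin at its underside centre.
- tape: Bystander: roll of paper tape, 90 mm in diameter, 25 mm high, on the right. Origin at its underside centre.
- brush: Bystander: hand brush lying on the right. Origin at its underside.
There are look-alikes about, which are no part of the job. What is shaped like the stylus but pink or purple is not meant. What is shaped like the bracket but brown is not meant.

How it is judged (in metres and radians):
On the way, in this order (a step that is already met when the one before it is completed fails the run):
1. the stylus tip is at the start of the seam, by the end stop: within 10 mm, moving slower than 0.08 m/s, the clamp still shut (distance between stylus_tip and seam0 below 0.01 m and linear speed of stylus below 0.08 m/s and value of joint clamp below 0.005 m), for 0.1 s.
2. the stylus tip is a quarter of the way along the seam: within 10 mm, moving slower than 0.08 m/s, the clamp still shut (distance between stylus_tip and seam1 below 0.01 m and linear speed of stylus below 0.08 m/s and value of joint clamp below 0.005 m), for 0.1 s.
3. the stylus tip is half way along the seam: within 10 mm, moving slower than 0.08 m/s, the clamp still shut (distance between stylus_tip and seam2 below 0.01 m and linear speed of stylus below 0.08 m/s and value of joint clamp below 0.005 m), for 0.1 s.
4. the stylus tip is three quarters of the way along the seam: within 10 mm, moving slower than 0.08 m/s, the clamp still shut (distance between stylus_tip and seam3 below 0.01 m and linear speed of stylus below 0.08 m/s and value of joint clamp below 0.005 m), for 0.1 s.
5. the stylus tip is at the end of the seam, by the sliding jaw: within 10 mm, moving slower than 0.08 m/s, the clamp still shut (distance between stylus_tip and seam4 below 0.01 m and linear speed of stylus below 0.08 m/s and value of joint clamp below 0.005 m), for 0.1 s.
6. the stylus hangs in its stand again, released, the clamp still shut (horizontal distance between stylus and stand_hole below 0.008 m and z of stylus in the frame of stand_hole between -0.088 and -0.072 m and angle between stylus's own z axis and vertical below 0.12 rad and contact force between stylus and the fingers below 0.1 N and linear speed of stylus below 0.02 m/s and value of joint clamp below 0.005 m), for 0.2 s.
At the end, for the whole second after the job is handed in: The fingers hold the clamp still with its pointer within 5 mm of the mark plate along the pull, only the fingers keeping it open (at least 2 N on it, no other thing jamming it); the stylus hangs upright in its stand, collar on the plate, untouched by the fingers (not (y of pointer in the frame of mark_line below -0.005 m or y of pointer in the frame of mark_line above 0.005 m) and value of joint clamp above 0.015 m and velocity of joint clamp between -0.01 and 0.01 m/s and contact force between clamp and the fingers above 2 N and contact force between clamp and stylus below 0.2 N and contact force between clamp and nut below 0.2 N and contact force between clamp and bracket below 0.2 N and horizontal distance between stylus and stand_hole below 0.008 m and z of stylus in the frame of stand_hole between -0.088 and -0.072 m and angle between stylus's own z axis and vertical below 0.12 rad and contact force between stylus and the fingers below 0.1 N); the arm keeps its last pose, push and grip.
It fails at once if the clamp snaps back (faster than 0.3 m/s) or is jerked out as fast (velocity of joint clamp below -0.3 m/s or velocity of joint clamp above 0.3 m/s).
It fails at once if the bracket is shifted by more than 10 mm or tipped in its nest (distance of bracket from where it was at the start of the episode above 0.01 m or angle between bracket's own z axis and vertical above 0.1 rad).
It fails at once if a bystander is pushed more than 30 mm (distance of any of nut, magnet, spacer, bar_clamp, fins, tape, brush from where it was at the start of the episode above 0.03 m).
It also fails if it takes over 64 s, if anything falls off the work surface, if the arm or the gripper's body presses on something with over 40 N, if the wrist force passes 120 N, or if a joint passes its speed limit or range.

### The arm

A 6-joint arm with a two-finger parallel gripper is mounted at the origin on the work surface. World frame = base frame: x ahead of the robot, y to its left, z up, the work surface at z = 0. Lengths are in m, angles in degrees, forces in N, time in s.
With the tool pointing down it reaches from about 0.2 to 0.875 m from the base axis. Payload 3.4 kg.
Tool frame: the origin (TCP) lies at the very end of the fingers, on their centre line; the grasp point (between the pads) lies behind it (bot.tcp_to_grasp is the z of the grasp point in the tool frame, in m); z points along the fingers, y is the line along which they close (so a half turn about z gives the same grasp; the last joint's range is limited). The gripper opens to 94 mm and grips with 3 to 60 N. Pads are 16 mm wide; open, the fingers measure 119 mm over their backs; the gripper's body (75 mm by 177 mm) begins 78 mm behind the grasp point.
Start: joints at [-80.844, 15.808, 86.224, -0, 77.962, -6.933], TCP at [0.159, -0.553, 0.205] pointing down, gripper open.
Joint ranges: [-165.64, 165.64], [-43.16, 119.46], [12.63, 154.43], [-67.54, 247.53], [6.08, 155.33], [-154.97, 154.97]. Speed limits (degrees/s): [147.25, 147.25, 180, 180, 180, 180].

### API

Orientations are given as [roll, pitch, yaw] about the fixed x, y, z axes, in that order (R = Rz(yaw) Ry(pitch) Rx(roll)).
In Python, from cell import bot, eyes, close_job gives the robot as it stands. The module is installed in compiled form; this text tells all that it offers.
- The arm moves only by the tool carry_out, never from a script. Its argument "deltas" is text: rows parted by semicolons, each of 7 numbers parted by spaces: the shift along the tool's x, y, z in units of 500 mm (1.0 is 500 mm), then the turn, a rotation vector about the tool's x, y, z in units of 360 degrees (1.0 is 360 degrees), then the closure, from -1 (fully open) to 1 (shut), so that 0 is half open. A call has 1 to 12 rows; each row shifts and turns the commanded pose from where the row before left it, along the tool's axes as they then stand; what a row does not reach is not made up. A row lasts 1/10 s, in which the tool goes at most 50 mm and 8.59 degrees, less where a joint would pass 70% of its speed; a pose out of reach is approached as far as the arm can. A call with a number of a shift or a turn outside -1 to 1 is refused whole. A call with a gripper value outside its range is refused whole. The fingers move at their own pace and stop on an object; "force" is the grip in N (left out, the last holds). Time passes only in rows, so rows that do not move let the fingers close. It gives the time, the measured TCP pose, the force, the opening and the grip force at its end, in the units of the state.
- bot.state(): the state, without advancing time (a new reading comes with each control period).
- eyes.get_image(name): name is "side" or "top"; returns a dict with "frame" (420x560x3 uint8, red, green, blue), "mtx" (3x3 intrinsics, pixels), "cam_to_world" (4x4, takes a point from camera to world coordinates). Camera axes: x right, y down, z forward; pixel columns grow to the right and rows downward; lengths in m; the calibration is good to about 2 mm. A picture is of the moment at which its call begins. There is no depth.
- close_job(): hands the job in; it is judged then, once.
The state is a dict: "time": time; "joint_positions": joint angles; "qvel": joint speeds; "effort": joint torques, N m; "position": TCP position; "tool_rot": TCP orientation; "contact_force": force on the tool from outside, world axes, zero at the start; "ft_torque": the same for the moment, N m; "opening": opening from 0.0 (shut) to 1.0 (fully open); "grip_force": force on a finger pad.
Only numpy, scipy, OpenCV 4.12 (cv2) and the standard library are available. Lean on these libraries where they do the work, as an engineer would, in place of code of your own. Each camera call takes 0.05 s, during which the arm holds its last target. There are 200 camera calls.

## Working session

There is one attempt and no reset: what is moved stays moved. The work goes in short steps, Python scripts to look and compute and a tool call to move; the robot and the scene stay as the last step left them, time stands still between calls to the robot, and variables do not carry over. Pictures are saved under pics/ and viewed, at most 10 in all, crops included, and the job is handed in when it is done.

Besides the shell and the picture viewer there is one more tool, called in YAML: its name, and indented under it one key for each argument. carry_out: Moves the arm, as the interface text tells. Its arguments: {"type":"object","properties":{"deltas":{"type":"string"},"force":{"type":"number"}},"required":["deltas"]}

```bash
mkdir -p pics
python3 - <<'E'
from cell import bot,eyes
import cv2,numpy as np
print(bot.state(),bot.tcp_to_grasp)
for n in("side","top"):
    d=eyes.get_image(n); cv2.imwrite(f"pics/{n}0.png",d["frame"][:,:,::-1]); np.savez(f"{n}0.npz",**d); print(n,d["mtx"].tolist(),d["cam_to_world"].round(4).tolist())
E
```

```text
{'time': 0.0, 'joint_positions': array([-8.08456044e+01,  1.58469458e+01,  8.62935308e+01,  3.75605939e-04,
        7.79611461e+01, -6.93219138e+00]), 'qvel': array([ 0.0266622 ,  0.06782723,  0.03493519,  0.06269278, -0.03649575,
        0.04346454]), 'effort': array([-1.26505653e-03, -4.04597569e+01, -2.37230891e+01,  7.00441981e-02,
        3.43321043e-02, -1.44461419e-04]), 'position': array([ 0.15924085, -0.55193371,  0.20462322]), 'tool_rot': array([-1.79899164e+02, -1.26298322e-02,  1.60864972e+01]), 'contact_force': array([-0.38089536,  0.05765332, -0.35737449]), 'ft_torque': array([ 0.02842992,  0.01010226, -0.06547497]), 'grip_force': 0.0, 'opening': 0.9967058438995651} -0.0188
side [[502.43468346956286, 0.0, 267.20395496673575], [0.0, 502.43468346956286, 214.45649448010346], [0.0, 0.0, 1.0]] [[-0.9787, -0.1083, 0.1744, 0.346], [-0.2048, 0.5709, -0.7951, 0.9736], [-0.0135, -0.8139, -0.5809, 0.8484], [0.0, 0.0, 0.0, 1.0]]
top [[457.6705918236949, 0.0, 281.39000067637954], [0.0, 457.6705918236949, 208.8624275507381], [0.0, 0.0, 1.0]] [[0.0158, -0.9909, 0.1338, 0.3754], [-0.9998, -0.0174, -0.011, -0.0382], [0.0132, -0.1336, -0.9909, 1.5471], [0.0, 0.0, 0.0, 1.0]]
```

View pics/side0.png

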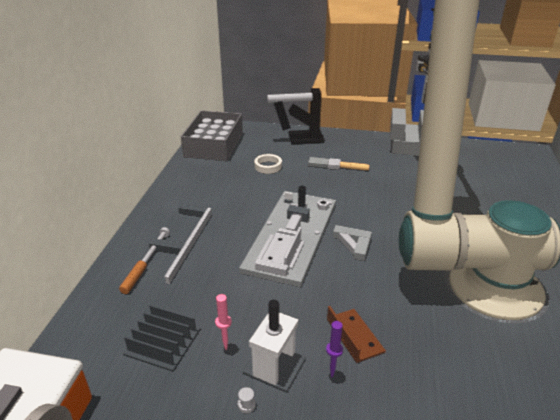

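View pics/top0.png

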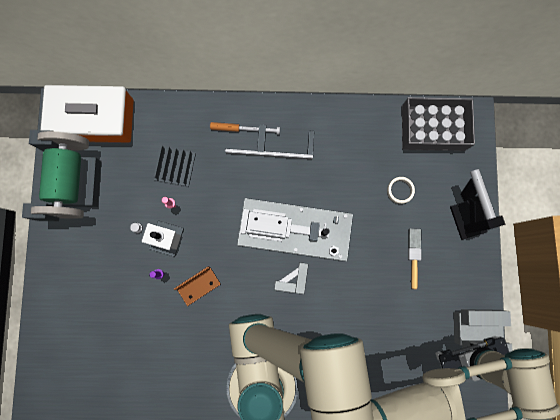

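The stylus candidates are black grip in the stand (side 273,312; top 158,236), pink (side 222,310) and purple (side 335,340). I choose the black one. The bracket is the grey one in the fixture (side 280,250), not the brown one (355,332). Next I take close crops to get accurate pixels.

Run:
```python
import cv2,numpy as np
t=cv2.imread("pics/top0.png"); s=cv2.imread("pics/side0.png")
def crop(im,x,y,w,h,k):
    c=cv2.resize(im[y:y+h,x:x+w],None,fx=k,fy=k,interpolation=cv2.INTER_CUBIC)
    for i in range(0,w,10):
        cv2.line(c,(i*k,0),(i*k,6),(0,255,0),1); cv2.putText(c,str(x+i),(i*k,16),0,.3,(0,255,0),1)
    for i in range(0,h,10):
        cv2.line(c,(0,i*k),(6,i*k),(0,255,0),1); cv2.putText(c,str(y+i),(8,i*k+4),0,.3,(0,255,0),1)
    return c
cv2.imwrite("pics/ct.png",crop(t,232,190,130,80,6))
a=crop(s,240,180,100,105,5)
b=crop(s,245,290,60,60,5)[:,:300]; c=crop(t,130,210,60,45,5)
col=np.vstack([b,c]); col=col[:525]
cv2.imwrite("pics/cs.png",np.hstack([a,col]))
```

```text
(no output)
```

View pics/ct.png

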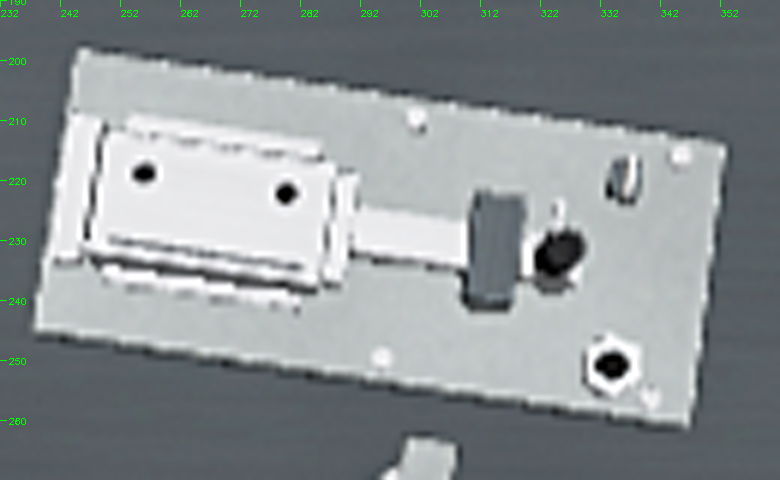

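View pics/cs.png

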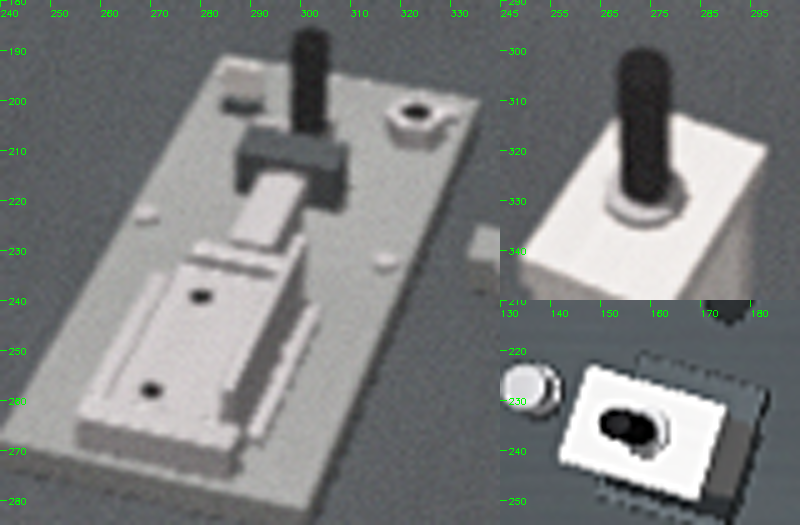

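The crops confirm the choices. The real stylus has a black grip and stands in the stand, with its collar at top (159,236). The fixture bed corners are visible: top (245,198), (353,215), (347,261), (238,245). The mark plate is near top (336,219) and the grip near (325,231). Next I fit poses and overlay models to check.

```bash
cat > h.py <<'E'
import numpy as np,cv2
from scipy.optimize import least_squares
C={n:dict(np.load(n+"0.npz")) for n in("side","top")}
def proj(n,P):
    T=np.linalg.inv(C[n]["cam_to_world"]); p=np.atleast_2d(P)@T[:3,:3].T+T[:3,3]
    q=p@C[n]["mtx"].T; return q[:,:2]/q[:,2:]
def W(pose,L):
    L=np.atleast_2d(L); c,s=np.cos(pose[2]),np.sin(pose[2])
    return np.c_[L[:,0]*c-L[:,1]*s+pose[0],L[:,0]*s+L[:,1]*c+pose[1],L[:,2]]
def ray(n,uv,z):
    d=C[n]["cam_to_world"][:3,:3]@np.linalg.inv(C[n]["mtx"])@[*uv,1]; o=C[n]["cam_to_world"][:3,3]
    return o+d*(z-o[2])/d[2]
def tri(us,ut):
    f=lambda P:np.r_[proj("side",P)[0]-us,proj("top",P)[0]-ut]
    r=least_squares(f,[.35,.1,.1]); return r.x,r.fun
E
python3 - <<'E'
from h import *
g=lambda x,y,k,x0,y0:np.array([x0+(x+.5)/k-.5,y0+(y+.5)/k-.5])
T=lambda x,y:g(x,y,6,232,190); S=lambda x,y:g(x,y,5,240,180)
obs=[("top",T(80,48),(.08,.195,.02)),("top",T(727,148),(.08,-.175,.02)),("top",T(688,428),(-.08,-.175,.02)),("top",T(36,330),(-.08,.195,.02)),
("side",S(222,55),(.08,-.175,.02)),("side",S(479,100),(-.08,-.175,.02)),("side",S(310,511),(-.08,.195,.02))]
for sel in(("top",),("side",),("top","side")):
    o=[x for x in obs if x[0] in sel]
    r=least_squares(lambda p:np.concatenate([proj(n,W(p,L))[0]-u for n,u,L in o]),[.36,.0,-.1])
    print(sel,r.x[:2].round(4),np.degrees(r.x[2]).round(2),r.fun.round(1))
p=r.x; np.save("fix.npy",p)
print("sty top",tri([273.8,300.5],[153.4,234.8]),"collar",tri([274,330],[159.2,236]))
for c in[(588,365),(727,404),(700,500),(560,460)]: print(ray("top",g(c[0]-500,c[1]-300,5,130,210),.11).round(4))
print("nothing grip top",tri(S(310,30),T(570,245)))
print("grip pred",W(p,[0,-.085,.102]))
ms=tri(S(240,68),T(625,178))
print("mark",ms)
# overlay
def box(x0,x1,y0,y1,z0,z1):
    v=np.array([(x,y,z) for x in(x0,x1) for y in(y0,y1) for z in(z0,z1)])
    return [(v[i],v[j]) for i in range(8) for j in range(i) if np.sum(v[i]!=v[j])==1]
by=.105
E=[(box(-.08,.08,-.175,.195,0,.02),(0,255,0)),(box(-.035,.035,by-.065,by+.065,.02,.028),(255,0,0)),(box(-.035,-.029,by-.065,by+.065,.028,.063),(0,0,255)),([((-.025,by-.05,.032),(-.025,by+.05,.032))],(255,0,255)),(box(-.011,.011,-.096,-.074,.04,.102),(255,255,0))]
out=[]
for n,(x,y,w,h) in(("top",(232,190,130,80)),("side",(235,178,110,110))):
    k=6 if n=="top" else 5
    im=cv2.resize(C[n]["frame"][y:y+h,x:x+w,::-1],None,fx=k,fy=k,interpolation=cv2.INTER_CUBIC)
    for es,c in E:
        for a,b in es:
            q=(proj(n,W(p,[a,b]))-[x,y]+.5)*k
            cv2.line(im,*[tuple(int(v) for v in r) for r in q],c,1)
    out.append(im)
cv2.imwrite("pics/ov_top.png",out[0]);cv2.imwrite("pics/ov_side.png",out[1])
E
```

```text
('top',) [ 0.5126 -0.1129] -7.72 [-0.3 -0.   0.4 -0.2  0.7  0.4 -0.7 -0.1]
('side',) [ 0.5128 -0.1082] -7.08 [-0.2  0.   0.2 -0.  -0.  -0. ]
('top', 'side') [ 0.5129 -0.1116] -7.42 [-0.9  0.1 -0.1 -0.6  0.4  0.  -1.   0.1  0.4 -0.6  0.6 -0.5 -0.4 -0.9]
sty top (array([0.47735982, 0.32646659, 0.18239615]), array([ 0.45040023,  0.06037133, -0.05956649, -0.73280545])) collar (array([0.47772952, 0.32853039, 0.10496246]), array([ 0.06948517,  0.00914448, -0.0088118 , -0.11407496]))
[0.5185 0.367  0.11  ]
[0.4954 0.2787 0.11  ]
[0.4351 0.2927 0.11  ]
[0.4586 0.3811 0.11  ]
nothing grip top (array([ 0.50412115, -0.19847368,  0.10348754]), array([ 0.02236836,  0.00280733, -0.0017268 , -0.02572171]))
grip pred [[ 0.50189231 -0.19586848  0.102     ]]
mark (array([ 0.547955  , -0.23445699,  0.04983868]), array([ 0.45172256,  0.06073477, -0.04226686, -0.51564333]))
```

View pics/ov_top.png

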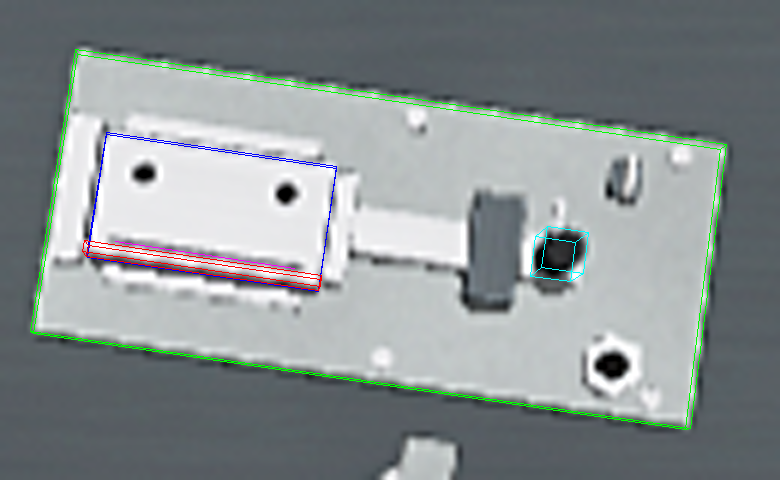

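View pics/ov_side.png

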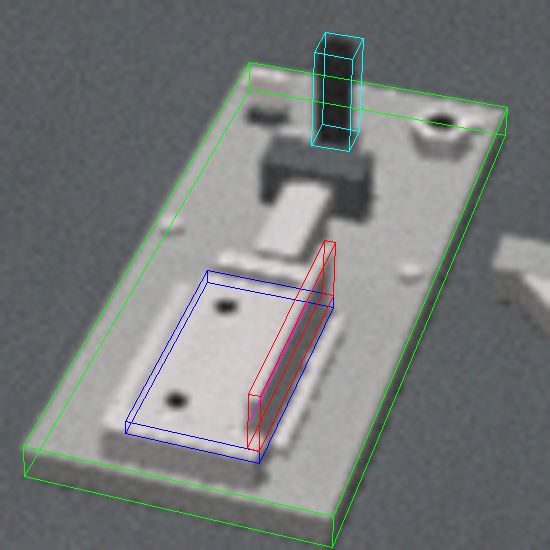

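The overlay fits the bed, bracket, seam and grip to within about 2 mm. Fixture is at about (0.513, -0.112) with yaw -7.5°, and the stylus is at (0.4775, 0.328). I start moving.

carry_out:
  deltas: "0 0 -0.055 0 0 0.0224 -1;0 0 -0.055 0 0 0.0224 -1;0.0319 -0.088 0 0 0 0 -1;0.0319 -0.088 0 0 0 0 -1;0.0319 -0.088 0 0 0 0 -1;0.0319 -0.088 0 0 0 0 -1;0.0319 -0.088 0 0 0 0 -1;0.0319 -0.088 0 0 0 0 -1;0.0319 -0.088 0 0 0 0 -1;0.0319 -0.088 0 0 0 0 -1;0.0319 -0.088 0 0 0 0 -1;0.0319 -0.088 0 0 0 0 -1"
  force: 20

```text
time: 1.3
position: [0.3191, -0.1107, 0.2604]
tool_rot: [180.0, -0.0, -0.1]
contact_force: [0.5, -0.2, -0.5]
opening: 1.003
grip_force: 0.0
```

carry_out:
  deltas: "0.0319 -0.088 0 0 0 0 -1;0.0319 -0.088 0 0 0 0 -1;0.0319 -0.088 0 0 0 0 -1;0.0319 -0.088 0 0 0 0 -1;0.0319 -0.088 0 0 0 0 -1;0.0319 -0.088 0 0 0 0 -1;0.0319 -0.088 0 0 0 0 -1;0.0319 -0.088 0 0 0 0 -1;0.0319 -0.088 0 0 0 0 -1;0.0319 -0.088 0 0 0 0 -1;0 0 0 0 0 0 -1;0 0 0 0 0 0 -1"

```text
time: 2.5
position: [0.4784, 0.3275, 0.2592]
tool_rot: [179.9, 0.1, 0.1]
contact_force: [-0.2, -0.3, 0.3]
opening: 1.003
grip_force: 0.0
```

carry_out:
  deltas: "-0.001 0 0.06 0 0 0 -1;0 0 0.07 0 0 0 -1;0 0 0.06 0 0 0 -1;0 0 0.046 0 0 0 -1;0 0 0.02 0 0 0 -1;0 0 0 0 0 0 1;0 0 0 0 0 0 1;0 0 0 0 0 0 1;0 0 0 0 0 0 1;0 0 0 0 0 0 1;0 0 0 0 0 0 1;0 0 0 0 0 0 1"

```text
time: 3.7
position: [0.4785, 0.3273, 0.1326]
tool_rot: [-180.0, -0.0, -0.0]
contact_force: [-0.1, 0.4, -0.4]
opening: 0.444
grip_force: 0.0
```

carry_out:
  deltas: "0 0 0 0 0 0 1;0 0 0 0 0 0 1;0 0 0 0 0 0 1;0 0 0 0 0 0 1;0 0 0 0 0 0 1;0 0 0 0 0 0 1"

```text
time: 4.3
position: [0.4786, 0.3279, 0.1325]
tool_rot: [-179.9, -0.0, -0.0]
contact_force: [0.6, 2.7, 0.9]
opening: 0.215
grip_force: 20.0
```

carry_out:
  deltas: "0 0 -0.01 0 0 0 1;0 0 -0.02 0 0 0 1;0 0 -0.03 0 0 0 1;0 0 -0.03 0 0 0 1;0 0 -0.03 0 0 0 1;0 0 -0.03 0 0 0 1;0 0 -0.03 0 0 0 1;0 0 -0.02 0 0 0 1;0 0 0 0 0 0.0104 1;0 0 0 0 0 0.0104 1;0 0 0 0 0 0 1;0 0 0 0 0 0 1"

```text
time: 5.5
position: [0.4783, 0.3266, 0.2325]
tool_rot: [179.9, 0.0, -7.5]
contact_force: [0.5, -0.6, -0.9]
opening: 0.21
grip_force: 20.0
```

Run:
```python
from cell import bot,eyes
import cv2,numpy as np
from h import *
s=bot.state(); print(s["position"],s["tool_rot"],s["grip_force"])
P=s["position"]
out=[]
for n in("side","top"):
    f=eyes.get_image(n)["frame"]; q=proj(n,[[P[0],P[1],P[2]-.10],[P[0],P[1],P[2]+.019]]); print(n,q.round(1))
    x,y=int(q[0,0])-32,int(q[0,1])-45
    c=cv2.resize(f[y:y+75,x:x+65,::-1],None,fx=6,fy=6,interpolation=cv2.INTER_CUBIC)
    for i in range(0,65,5):
        cv2.putText(c,str(x+i),(i*6,10),0,.28,(0,255,0),1);cv2.line(c,(i*6,12),(i*6,18),(0,255,0),1)
    for i in range(0,75,5): cv2.putText(c,str(y+i),(0,i*6+4),0,.28,(0,255,0),1)
    out.append(c)
cv2.imwrite("pics/lift.png",np.hstack(out))
```

```text
[0.47830749 0.32663115 0.23247549] [ 1.79925932e+02  8.10823162e-03 -7.45691491e+00] 19.999929070472717
side [[273.9 319.3]
 [273.5 272.5]]
top [[157.6 235. ]
 [146.8 231.8]]
```

View pics/lift.png

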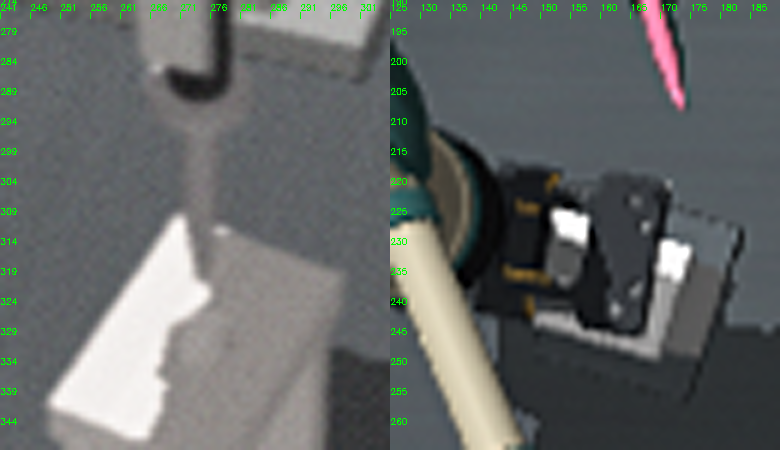

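The side view shows the tip at about (275,320). That is within about 2 mm of straight below the TCP, at TCP z minus 0.1025. I carry it above the seam start.

carry_out:
  deltas: "0.0086 0.033 0 0 0 0 1;0.0173 0.066 0 0 0 0 1;0.0202 0.077 0 0 0 0 1;0.0202 0.077 0 0 0 0 1;0.0202 0.077 0 0 0 0 1;0.0202 0.077 0 0 0 0 1;0.0173 0.066 0 0 0 0 1;0.0115 0.044 0 0 0 0 1;0.0086 0.033 0 0 0 0 1;0 0 0 0 0 0 1;0 0 0 0 0 0 1;0 0 0 0 0 0 1"

```text
time: 6.8
position: [0.5135, 0.0457, 0.2324]
tool_rot: [-180.0, 0.0, -7.5]
contact_force: [-0.4, 0.9, -1.8]
opening: 0.21
grip_force: 20.0
```

Run:
```python
from cell import bot,eyes
import cv2,numpy as np
from h import *
s=bot.state(); P=s["position"]; p=np.array([.5129,-.1116,np.radians(-7.5)])
c,si=np.cos(p[2]),np.sin(p[2]);d=P[:2]-p[:2]
print(P,s["tool_rot"],"local",d[0]*c+d[1]*si,-d[0]*si+d[1]*c)
out=[]
for n in("side",):
    f=eyes.get_image(n)["frame"]; q=proj(n,[P[0],P[1],P[2]-.1025]);print(n,q)
    x,y=int(q[0,0])-45,int(q[0,1])-50
    im=cv2.resize(f[y:y+100,x:x+90,::-1],None,fx=6,fy=6,interpolation=cv2.INTER_CUBIC)
    for i in range(0,90,10): cv2.putText(im,str(x+i),(i*6,10),0,.3,(0,255,0),1)
    for i in range(0,100,10): cv2.putText(im,str(y+i),(0,i*6+4),0,.3,(0,255,0),1)
    a=(proj(n,W(p,[[-.025,.055,.032],[-.025,.155,.032]]))-[x,y]+.5)*6
    for r in a: cv2.circle(im,tuple(int(v) for v in r),3,(255,0,255),1)
    r=(q[0]-[x,y]+.5)*6; cv2.circle(im,tuple(int(v) for v in r),4,(0,0,255),1)
cv2.imwrite("pics/over.png",im)
```

```text
[0.51348178 0.04571767 0.2324331 ] [-1.79983286e+02  1.89118747e-02 -7.49258085e+00] local -0.019957268512972536 0.15604773012079734
side [[282.40426283 230.1182176 ]]
```

View pics/over.png

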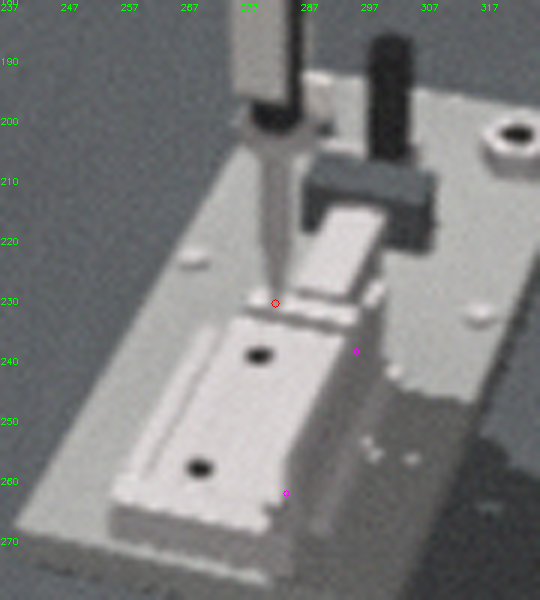

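The tip shows at (282,230), as predicted. The modelled seam lies just inside the shaded bead strip, so it is consistent. I descend at the seam start.

carry_out:
  deltas: "-0.002 0.002 0.03 0 0 0 1;0 0 0.045 0 0 0 1;0 0 0.045 0 0 0 1;0 0 0.035 0 0 0 1;0 0 0.02 0 0 0 1;0 0 0.01 0 0 0 1;0 0 0.006 0 0 0 1;0 0 0 0 0 0 1;0 0 0 0 0 0 1;0 0 0 0 0 0 1;0 0 0 0 0 0 1"

```text
time: 7.95
position: [0.5131, 0.0443, 0.1374]
tool_rot: [-180.0, -0.1, -7.5]
contact_force: [0.6, -0.8, -1.5]
opening: 0.209
grip_force: 20.0
```

carry_out:
  deltas: "0 0.006 0 0 0 0 1;0 0.006 0 0 0 0 1;0 0.006 0 0 0 0 1;0 0.006 0 0 0 0 1;0 0.006 0 0 0 0 1;0 0.006 0 0 0 0 1;0 0.006 0 0 0 0 1;0 0.006 0 0 0 0 1;0 0.006 0 0 0 0 1;0 0.006 0 0 0 0 1;0 0.006 0 0 0 0 1;0 0.006 0 0 0 0 1"

```text
time: 9.15
position: [0.508, 0.0084, 0.137]
tool_rot: [180.0, -0.0, -7.5]
contact_force: [-0.0, 0.7, -1.6]
opening: 0.208
grip_force: 20.0
```

carry_out:
  deltas: "0 0.006 0 0 0 0 1;0 0.006 0 0 0 0 1;0 0.006 0 0 0 0 1;0 0.006 0 0 0 0 1;0 0.006 0 0 0 0 1;0 0.006 0 0 0 0 1;0 0.006 0 0 0 0 1;0 0.006 0 0 0 0 1;0 0.006 0 0 0 0 1;0 0.006 0 0 0 0 1;0 0.006 0 0 0 0 1;0 0.006 0 0 0 0 1"

```text
time: 10.35
position: [0.5033, -0.0273, 0.1369]
tool_rot: [180.0, -0.0, -7.5]
contact_force: [-0.1, 0.3, -1.6]
opening: 0.212
grip_force: 20.0
```

carry_out:
  deltas: "0 0.006 0 0 0 0 1;0 0.006 0 0 0 0 1;0 0.006 0 0 0 0 1;0 0.006 0 0 0 0 1;0 0.006 0 0 0 0 1;0 0.006 0 0 0 0 1;0 0.006 0 0 0 0 1;0 0.006 0 0 0 0 1;0 0.006 0 0 0 0 1;0 0 0 0 0 0 1;0 0 0 0 0 0 1;0 0 0 0 0 0 1"

```text
time: 11.55
position: [0.4997, -0.0537, 0.137]
tool_rot: [-180.0, -0.0, -7.5]
contact_force: [-0.1, 0.1, -0.6]
opening: 0.205
grip_force: 20.0
```

Run:
```python
from cell import bot,eyes
import cv2,numpy as np
from h import *
s=bot.state(); P=s["position"]; print(P,s["contact_force"])
p=np.array([.5129,-.1116,np.radians(-7.5)])
out=[]
for n in("side","top"):
    f=eyes.get_image(n)["frame"]; q=proj(n,[P[0],P[1],P[2]-.1025]);print(n,q)
    x,y=int(q[0,0])-32,int(q[0,1])-50
    im=cv2.resize(f[y:y+80,x:x+64,::-1],None,fx=6,fy=6,interpolation=cv2.INTER_CUBIC)
    a=(proj(n,W(p,[[-.025,.055,.032],[-.025,.155,.032]]))-[x,y]+.5)*6
    for r in a: cv2.circle(im,tuple(int(v) for v in r),3,(255,0,255),1)
    r=(q[0]-[x,y]+.5)*6; cv2.circle(im,tuple(int(v) for v in r),4,(0,0,255),1)
    out.append(im)
cv2.imwrite("pics/seamend.png",np.hstack(out))
```

```text
[ 0.49974097 -0.05373153  0.13695846] [-0.12762873  0.05877371 -0.59341702]
side [[294.27808845 237.10219144]]
top [[280.61692677 232.784037  ]]
```

View pics/seamend.png

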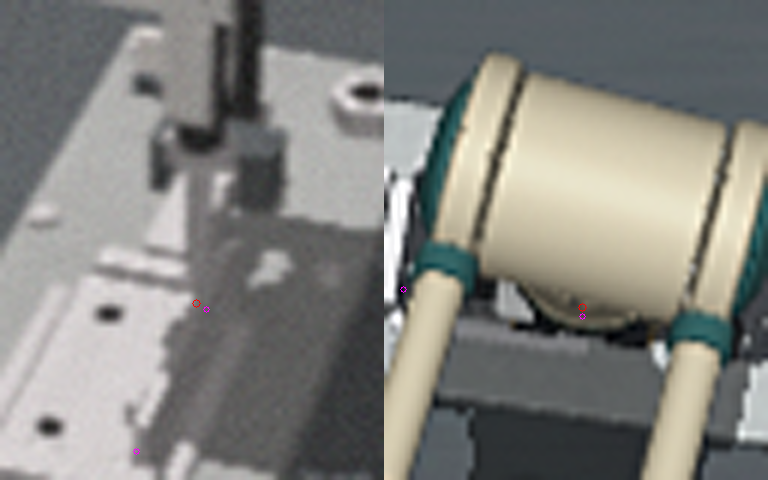

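The tip is at the seam end, just by the marked seam4, and no contact was felt. I lift and carry the stylus back.

carry_out:
  deltas: "0 0 -0.01 0 0 0 1;0 0 -0.025 0 0 0 1;0 0 -0.04 0 0 0 1;0 0 -0.04 0 0 0 1;0 0 -0.04 0 0 0 1;0 0 -0.026 0 0 0 1;0 0 -0.01 0 0 0 1"

```text
time: 12.35
position: [0.5007, -0.0539, 0.2343]
tool_rot: [180.0, -0.2, -7.5]
contact_force: [0.4, 0.1, -2.1]
opening: 0.212
grip_force: 20.0
```

carry_out:
  deltas: "-0.0053 -0.0278 0 0 0 0 1;-0.0105 -0.0556 0 0 0 0 1;-0.0158 -0.0833 0 0 0 0 1;-0.0158 -0.0833 0 0 0 0 1;-0.0158 -0.0833 0 0 0 0 1;-0.0158 -0.0833 0 0 0 0 1;-0.0158 -0.0833 0 0 0 0 1;-0.0158 -0.0833 0 0 0 0 1;-0.0158 -0.0833 0 0 0 0 1;-0.0105 -0.0556 0 0 0 0 1;-0.0053 -0.0278 0 0 0 0 1"

```text
time: 13.45
position: [0.4766, 0.3302, 0.231]
tool_rot: [180.0, 0.1, -7.4]
contact_force: [0.5, -1.0, -0.7]
opening: 0.209
grip_force: 20.0
```

carry_out:
  deltas: "0 0 0 0 0 -0.0104 1;0 0 0 0 0 -0.0104 1;0 0 0 0 0 0 1;0 0 0 0 0 0 1;0 0 0 0 0 0 1"

```text
time: 13.95
position: [0.4783, 0.3268, 0.2323]
tool_rot: [180.0, 0.0, -0.1]
contact_force: [-0.4, 0.1, -0.7]
opening: 0.211
grip_force: 20.0
```

carry_out:
  deltas: "0 0 0.02 0 0 0 1;0 0 0.03 0 0 0 1;0 0 0.03 0 0 0 1;0 0 0.03 0 0 0 1;0 0 0.02 0 0 0 1;0 0 0 0 0 0 1;0 0 0 0 0 0 1"

```text
time: 14.65
position: [0.478, 0.3276, 0.1671]
tool_rot: [-180.0, 0.1, -0.1]
contact_force: [-1.3, 2.8, -3.8]
opening: 0.211
grip_force: 20.0
```

carry_out:
  deltas: "0 0 0.02 0 0 0 1;0 0 0.02 0 0 0 1;0 0 0.015 0 0 0 1;0 0 0.009 0 0 0 1;0 0 0.004 0 0 0 1;0 0 0 0 0 0 1;0 0 0 0 0 0 1"

```text
time: 15.35
position: [0.4781, 0.3276, 0.133]
tool_rot: [-180.0, 0.0, -0.0]
contact_force: [-1.1, 4.9, -1.9]
opening: 0.209
grip_force: 20.0
```

carry_out:
  deltas: "0 -0.002 0 0 0 0 1;0 -0.002 0 0 0 0 1;0 0 0 0 0 0 1;0 0 0 0 0 0 1"

```text
time: 15.75
position: [0.4785, 0.3282, 0.1333]
tool_rot: [179.9, -0.0, -0.0]
contact_force: [-0.1, 1.3, -0.9]
opening: 0.209
grip_force: 20.0
```

carry_out:
  deltas: "0 -0.002 0.001 0 0 0 1;0 0 0 0 0 0 1;0 0 0 0 0 0 -0.2;0 0 0 0 0 0 -0.2;0 0 0 0 0 0 -0.2;0 0 0 0 0 0 -0.2;0 0 0 0 0 0 -0.2;0 0 0 0 0 0 -0.2;0 0 0 0 0 0 -0.2;0 0 0 0 0 0 -0.2"

```text
time: 16.75
position: [0.4784, 0.3302, 0.1329]
tool_rot: [180.0, 0.0, -0.0]
contact_force: [-0.2, 0.1, 0.2]
opening: 0.601
grip_force: 0.0
```

Run:
```python
from cell import bot,eyes
import cv2,numpy as np
from h import *
P=bot.state()["position"]; print(P)
f=eyes.get_image("side")["frame"]
im=cv2.resize(f[270:360,235:315,::-1],None,fx=6,fy=6,interpolation=cv2.INTER_CUBIC)
cv2.imwrite("pics/hang.png",im)
```

```text
[0.47839238 0.33019331 0.1328991 ]
```

View pics/hang.png

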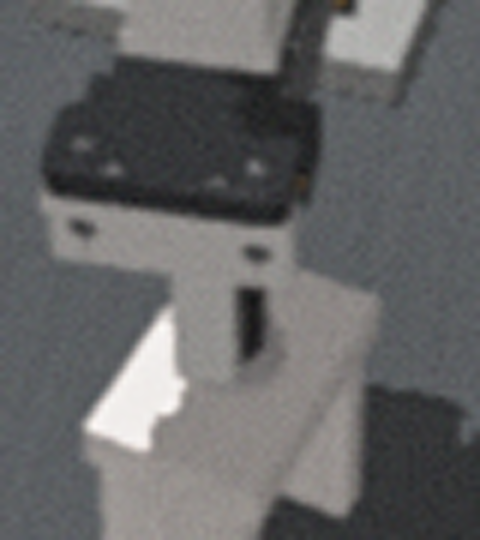

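The side view shows the stylus hanging with its collar on the plate, released. I've used the 10 picture views, so I measure numerically from here. Next is the mark and grip from the stored images, relative to the fixture in each view.

Run:
```python
from h import *
pt=np.array([.5126,-.1129,np.radians(-7.72)]); ps=np.array([.5128,-.1082,np.radians(-7.08)])
def samp(n,L,p):
    g=cv2.cvtColor(C[n]["frame"],cv2.COLOR_RGB2GRAY).astype(np.float32); q=proj(n,W(p,L)).astype(np.float32)
    return cv2.remap(g,q[:,0][None],q[:,1][None],cv2.INTER_LINEAR)[0]
y=np.arange(-.100,-.140,-.001)
print("y mm -100..-139; top at z=.052")
for x in(.040,.045,.05,.055): print(x,samp("top",np.c_[np.full(40,x),y,np.full(40,.052)],pt).astype(int).tolist())
for x in(.040,.045,.05,.055): print("side",x,samp("side",np.c_[np.full(40,x),y,np.full(40,.052)],ps).astype(int).tolist())
# grip darkness centroid at top z=.102 (top view), and side
for n,p in(("top",pt),("side",ps)):
    X,Y=np.meshgrid(np.arange(-.03,.0301,.001),np.arange(-.115,-.055,.001)); L=np.c_[X.ravel(),Y.ravel(),np.full(X.size,.102)]
    v=samp(n,L,p); m=v<50; print(n,"dark",L[m].mean(0),L[m].min(0),L[m].max(0))
# pointer, z=.036
y=np.arange(-.070,-.115,-.0015)
for x in(.02,.026,.031): print("ptr",x,samp("top",np.c_[np.full(30,x),y,np.full(30,.036)],pt).astype(int).tolist())
print("X prof across mark y=-.117",samp("top",np.c_[np.arange(.025,.075,.002),np.full(25,-.1165),np.full(25,.052)],pt).astype(int).tolist())
```

```text
y mm -100..-139; top at z=.052Traceback (most recent call last):
  File "<stdin>", line 8, in <module>
    res = self.concatenate(tuple(objs), axis=axis)
ValueError: all the input array dimensions except for the concatenation axis must match exactly, but along dimension 0, the array at index 0 has size 40 and the array at index 1 has size 41
```

carry_out:
  deltas: "0 0 -0.03 0 0 0 -0.2;0 0 -0.05 0 0 0 -0.2;0 0 -0.06 0 0 0 -0.2;0 0 -0.06 0 0 0 -1;0 0 -0.03 0 0 0 -1;0.01 0.033 0 0 0 0 -1;0.0025 0.08 0 0 0 0.0104 -1;0.0025 0.09 0 0 0 0.0104 -1;0.0025 0.09 0 0 0 0 -1;0.0025 0.09 0 0 0 0 -1;0.0025 0.09 0 0 0 0 -1;0.0025 0.09 0 0 0 0 -1"

```text
time: 18.0
position: [0.4627, 0.0469, 0.2466]
tool_rot: [179.9, 0.1, -7.5]
contact_force: [0.8, -0.7, 0.4]
opening: 1.001
grip_force: 0.0
```

Run:
```python
from h import *
pt=np.array([.5126,-.1129,np.radians(-7.72)]); ps=np.array([.5128,-.1082,np.radians(-7.08)])
def samp(n,L,p):
    g=cv2.cvtColor(C[n]["frame"],cv2.COLOR_RGB2GRAY).astype(np.float32); q=proj(n,W(p,L)).astype(np.float32)
    return cv2.remap(g,q[:,0][None],q[:,1][None],cv2.INTER_LINEAR)[0]
y=-.1-.001*np.arange(40)
for n,p in(("top",pt),("side",ps)):
  for x in(.040,.045,.05,.055): print(n,x,samp(n,np.c_[np.full(40,x),y,np.full(40,.052)],p).astype(int).tolist())
for n,p in(("top",pt),("side",ps)):
    X,Y=np.meshgrid(np.arange(-.03,.0301,.001),np.arange(-.115,-.055,.001)); L=np.c_[X.ravel(),Y.ravel(),np.full(X.size,.102)]
    v=samp(n,L,p); m=v<50; print(n,"dark",L[m].mean(0),L[m].min(0),L[m].max(0))
y=-.07-.0015*np.arange(30)
for x in(.02,.026,.031): print("ptr",x,samp("top",np.c_[np.full(30,x),y,np.full(30,.036)],pt).astype(int).tolist())
print("X prof",samp("top",np.c_[.025+.002*np.arange(25),np.full(25,-.1165),np.full(25,.052)],pt).astype(int).tolist())
from cell import bot
P=bot.state()["position"]; t=np.radians(7.5); d=P[:2]-np.array([.5129,-.1116]); c,s=np.cos(-t),np.sin(-t)
print("local",d[0]*c+d[1]*s,-d[0]*s+d[1]*c)
```

```text
top 0.04 [193, 194, 194, 194, 194, 172, 124, 70, 22, 42, 61, 76, 82, 83, 85, 96, 118, 139, 157, 139, 123, 106, 114, 132, 150, 167, 178, 186, 192, 190, 188, 186, 185, 185, 184, 184, 184, 184, 184, 185]
top 0.045 [193, 194, 194, 194, 195, 157, 118, 82, 78, 93, 108, 117, 113, 109, 109, 138, 170, 203, 206, 199, 192, 176, 155, 138, 125, 148, 168, 190, 193, 190, 188, 186, 185, 184, 183, 184, 184, 185, 185, 185]
top 0.05 [192, 193, 195, 196, 187, 173, 160, 146, 135, 125, 116, 111, 106, 100, 111, 131, 149, 174, 202, 226, 245, 203, 167, 126, 134, 158, 181, 193, 191, 189, 187, 186, 184, 183, 182, 182, 182, 182, 183, 184]
top 0.055 [191, 192, 194, 194, 194, 192, 187, 159, 131, 103, 98, 98, 97, 100, 108, 116, 130, 171, 207, 247, 226, 187, 148, 137, 158, 177, 194, 193, 191, 190, 189, 188, 187, 186, 185, 184, 183, 183, 184, 185]
side 0.04 [150, 150, 150, 150, 150, 150, 149, 148, 147, 147, 146, 146, 149, 152, 155, 159, 161, 165, 169, 173, 177, 180, 182, 178, 170, 162, 156, 148, 139, 129, 121, 113, 105, 98, 94, 92, 90, 89, 88, 87]
side 0.045 [149, 148, 148, 149, 149, 148, 148, 147, 147, 146, 146, 14
[... 696 characters left out ...]
5 -0.092  0.102] [ 0.008 -0.056  0.102]
ptr 0.02 [198, 194, 191, 192, 193, 195, 197, 205, 213, 220, 224, 210, 174, 144, 159, 174, 172, 170, 177, 191, 200, 196, 192, 191, 190, 189, 189, 188, 188, 187]
ptr 0.026 [199, 195, 194, 193, 191, 190, 181, 164, 163, 202, 239, 217, 196, 191, 192, 193, 194, 194, 193, 191, 190, 188, 188, 189, 188, 187, 187, 188, 188, 188]
ptr 0.031 [195, 194, 194, 194, 193, 192, 185, 175, 192, 223, 235, 216, 200, 194, 188, 189, 190, 191, 191, 190, 190, 189, 189, 190, 189, 188, 187, 187, 188, 190]
X prof [187, 186, 189, 185, 165, 120, 65, 108, 148, 177, 187, 182, 169, 157, 154, 151, 144, 172, 195, 202, 199, 192, 193, 193, 185]
local -0.07045030060986107 0.15060269655655437
```

The pointer (shut) sits at fixture y -85 mm and the plate's facing edge at about -117 mm in both views, so the pull is about 32 mm. I move above the grip.

carry_out:
  deltas: "0.0235 0.0785 0 0 0 0 -1;0.0235 0.0785 0 0 0 0 -1;0.0235 0.0785 0 0 0 0 -1;0.0235 0.0785 0 0 0 0 -1;0.0235 0.0785 0 0 0 0 -1;0.0235 0.0785 0 0 0 0 -1;0 0 0 0 0 0 -1;0 0 0 0 0 0 -1;0 0 0 0 0 0 -1"

```text
time: 18.9
position: [0.5023, -0.1923, 0.2471]
tool_rot: [-179.9, 0.1, -7.5]
contact_force: [-0.4, -0.6, -0.0]
opening: 0.998
grip_force: 0.0
```

```bash
cat > loc.py <<'E'
from h import *
from cell import bot
st=bot.state(); P=st["position"]; t=np.radians(7.5); d=P[:2]-np.array([.5129,-.1116]); c,s=np.cos(-t),np.sin(-t)
print("local",round(d[0]*c+d[1]*s,4),round(-d[0]*s+d[1]*c,4),"z",P[2].round(4),st["tool_rot"].round(1),st["contact_force"].round(1),"t",st["time"])
E
python3 loc.py
```

```text
local -0.0 -0.0814 z 0.2471 [-1.799e+02  1.000e-01 -7.500e+00] [-0.4 -0.6 -0. ] t 18.9
```

carry_out:
  deltas: "0 0.0072 0.05 0 0 0 -1;0 0 0.06 0 0 0 -1;0 0 0.06 0 0 0 -1;0 0 0.06 0 0 0 -1;0 0 0.06 0 0 0 -1;0 0 0.04 0 0 0 -1;0 0 0.02 0 0 0 -1;0 0 0.008 0 0 0 0.2;0 0 0 0 0 0 0.2;0 0 0 0 0 0 0.2;0 0 0 0 0 0 0.2;0 0 0 0 0 0 0.2"
  force: 30

```text
time: 20.1
position: [0.5033, -0.197, 0.0698]
tool_rot: [180.0, -0.1, -7.5]
contact_force: [0.8, 1.1, -0.7]
opening: 0.61
grip_force: 0.0
```

carry_out:
  deltas: "0 0 0 0 0 0 0.4;0 0 0 0 0 0 0.45;0 0 0 0 0 0 0.5;0 0 0 0 0 0 0.55;0 0 0 0 0 0 0.6;0 0 0 0 0 0 0.7;0 0 0 0 0 0 1;0 0 0 0 0 0 1;0 0 0 0 0 0 1;0 0 0 0 0 0 1;0 0 0 0 0 0 1"

```text
time: 21.2
position: [0.503, -0.1954, 0.0689]
tool_rot: [-179.9, 0.0, -7.6]
contact_force: [0.3, 6.3, 1.0]
opening: 0.228
grip_force: 30.0
```

```bash
python3 loc.py
```

```text
local 0.0011 -0.0844 z 0.0689 [-179.9    0.    -7.6] [0.3 6.3 1. ] t 21.2
```

carry_out:
  deltas: "0 0.003 0 0 0 0 1;0 0.006 0 0 0 0 1;0 0.006 0 0 0 0 1;0 0.006 0 0 0 0 1;0 0.006 0 0 0 0 1;0 0.006 0 0 0 0 1;0 0.006 0 0 0 0 1;0 0.006 0 0 0 0 1;0 0.006 0 0 0 0 1;0 0.005 0 0 0 0 1;0 0.003 0 0 0 0 1;0 0 0 0 0 0 1"

```text
time: 22.4
position: [0.4993, -0.2234, 0.0689]
tool_rot: [-179.7, -0.0, -7.6]
contact_force: [2.3, 7.5, 1.6]
opening: 0.232
grip_force: 30.0
```

carry_out:
  deltas: "0 0 0 0 0 0 1;0 0 0 0 0 0 1"

```text
time: 22.6
position: [0.4994, -0.2233, 0.0689]
tool_rot: [-179.8, -0.0, -7.6]
contact_force: [3.8, 7.9, 1.4]
opening: 0.231
grip_force: 30.0
```

```bash
cat loc.py > a.py
cat >> a.py <<'E'
from cell import eyes
F={n:cv2.cvtColor(eyes.get_image(n)["frame"],cv2.COLOR_RGB2GRAY).astype(np.float32) for n in("side","top")}
pt=np.array([.5126,-.1129,np.radians(-7.72)]); ps=np.array([.5128,-.1082,np.radians(-7.08)])
def samp(n,L,p,z):
    q=proj(n,W(p,np.c_[L,np.full(len(L),z)])).astype(np.float32); return cv2.remap(F[n],q[:,0][None],q[:,1][None],1)[0].astype(int).tolist()
y=-.08-.002*np.arange(25)
for n,p in(("top",pt),("side",ps)):
    for x in(.016,.02,.024,.028,.032): print(n,x,"z36",samp(n,np.c_[np.full(25,x),y],p,.036))
    print(n,"mark z52",samp(n,np.c_[np.full(25,.047),y],p,.052))
E
python3 a.py
```

```text
local 0.0012 -0.1125 z 0.0689 [-179.8   -0.    -7.6] [3.8 7.9 1.4] t 22.6
top 0.016 z36 [159, 170, 179, 185, 188, 190, 190, 189, 185, 177, 164, 127, 82, 35, 52, 86, 84, 80, 70, 67, 68, 68, 69, 69, 69]
top 0.02 z36 [124, 157, 171, 180, 185, 189, 191, 190, 188, 183, 175, 161, 131, 89, 89, 88, 74, 68, 66, 67, 68, 68, 68, 67, 66]
top 0.024 z36 [84, 146, 161, 173, 182, 187, 190, 191, 191, 187, 181, 174, 157, 131, 78, 56, 59, 63, 66, 66, 67, 66, 68, 70, 73]
top 0.028 z36 [68, 100, 138, 161, 176, 183, 188, 190, 191, 190, 186, 181, 171, 149, 113, 75, 49, 58, 66, 73, 78, 82, 87, 92, 97]
top 0.032 z36 [56, 69, 101, 139, 167, 176, 183, 189, 191, 191, 190, 187, 182, 169, 145, 83, 51, 51, 70, 94, 103, 109, 112, 114, 117]
top mark z52 [118, 116, 105, 73, 59, 62, 69, 74, 75, 76, 78, 77, 76, 74, 75, 77, 81, 82, 82, 102, 135, 156, 169, 169, 170]
side 0.016 z36 [62, 74, 86, 103, 120, 133, 127, 122, 126, 139, 149, 150, 149, 147, 136, 126, 123, 126, 128, 136, 144, 149, 142, 136, 131]
side 0.02 z36 [73, 83, 95, 108, 122, 125, 123, 121, 136, 151, 163, 165, 167, 157, 144, 132, 129, 130, 136, 157, 175, 182, 180, 178, 175]
side 0.024 z36 [89, 100, 112, 123, 132, 131, 127, 133, 148, 162, 163, 167, 167, 155, 142, 134, 130, 127, 141, 157, 175, 181, 186, 184, 178]
side 0.028 z36 [94, 104, 116, 127, 141, 153, 159, 160, 164, 162, 158, 157, 158, 155, 147, 135, 126, 128, 139, 151, 165, 179, 188, 185, 181]
side 0.032 z36 [99, 109, 120, 132, 147, 162, 152, 145, 140, 127, 116, 115, 121, 128, 132, 132, 125, 130, 137, 151, 171, 187, 188, 181, 174]
side mark z52 [71, 75, 87, 101, 115, 127, 140, 148, 154, 158, 156, 153, 152, 151, 151, 151, 153, 156, 166, 178, 192, 195, 194, 186, 159]
```

```bash
cat > b.py <<'E'
from h import *
from cell import eyes
ps=np.array([.5128,-.1082,np.radians(-7.08)])
G=[cv2.cvtColor(f,cv2.COLOR_RGB2GRAY).astype(np.float32) for f in(C["side"]["frame"],eyes.get_image("side")["frame"])]
y=-.056-.002*np.arange(36)
for x in(.02,.024,.028,.032):
  for k in(0,1):
    q=proj("side",W(ps,np.c_[np.full(36,x),y,np.full(36,.036)])).astype(np.float32)
    print(x,"shut" if k==0 else "now",cv2.remap(G[k],q[:,0][None],q[:,1][None],1)[0].astype(int).tolist())
E
python3 b.py
```

```text
0.02 shut [66, 73, 86, 96, 97, 96, 94, 95, 94, 93, 94, 95, 95, 97, 105, 121, 136, 152, 168, 181, 179, 177, 174, 165, 156, 150, 146, 143, 128, 114, 101, 89, 77, 69, 63, 56]
0.02 now [63, 62, 58, 54, 55, 58, 61, 58, 55, 57, 60, 62, 75, 87, 98, 108, 120, 122, 120, 118, 134, 150, 161, 164, 166, 158, 144, 130, 131, 133, 140, 158, 176, 184, 181, 179]
0.024 shut [64, 75, 86, 91, 93, 95, 96, 96, 96, 96, 95, 95, 94, 93, 105, 118, 135, 156, 179, 183, 179, 176, 173, 169, 166, 167, 167, 168, 169, 170, 163, 155, 149, 143, 138, 128]
0.024 now [55, 59, 61, 60, 60, 61, 64, 68, 70, 69, 71, 77, 87, 96, 109, 122, 131, 133, 132, 137, 148, 161, 163, 166, 165, 153, 143, 136, 134, 131, 144, 158, 174, 180, 182, 182]
0.028 shut [70, 78, 88, 92, 96, 97, 95, 94, 92, 91, 90, 91, 91, 98, 109, 119, 141, 162, 176, 173, 171, 164, 156, 151, 158, 164, 167, 167, 168, 169, 169, 169, 167, 167, 167, 167]
0.028 now [70, 74, 77, 81, 86, 88, 86, 85, 88, 90, 91, 91, 94, 104, 114, 123, 139, 153, 159, 158, 160, 156, 152, 152, 155, 155, 148, 138, 131, 134, 145, 158, 170, 181, 190, 184]
0.032 shut [84, 85, 86, 89, 94, 97, 98, 98, 98, 98, 96, 94, 92, 98, 106, 119, 139, 162, 159, 156, 152, 135, 118, 115, 120, 129, 144, 156, 160, 160, 162, 165, 166, 165, 166, 167]
0.032 now [86, 87, 90, 93, 96, 101, 102, 101, 100, 101, 103, 103, 104, 112, 122, 134, 147, 159, 150, 145, 140, 127, 116, 114, 119, 127, 131, 131, 127, 132, 138, 149, 168, 185, 188, 184]
```

carry_out:
  deltas: "0 0.003 0 0 0 0 1;0 0.004 0 0 0 0 1;0 0 0 0 0 0 1;0 0 0 0 0 0 1;0 0 0 0 0 0 1;0 0 0 0 0 0 1;0 0 0 0 0 0 1;0 0 0 0 0 0 1"

```text
time: 23.55
position: [0.4989, -0.2266, 0.0689]
tool_rot: [-179.7, -0.0, -7.6]
contact_force: [2.7, 8.9, 1.5]
opening: 0.232
grip_force: 30.0
```

```bash
python3 loc.py; python3 b.py | grep now
python3 - <<'E'
from h import *
from cell import eyes
# stylus check: grip-top/collar vs initial picture, both views
for n,(x,y,w,h) in(("side",(255,292,40,50)),("top",(138,215,40,40))):
    a=C[n]["frame"][y:y+h,x:x+w].astype(np.float32).mean(2); b=eyes.get_image(n)["frame"][y:y+h,x:x+w].astype(np.float32).mean(2)
    ma,mb=a<50,b<50
    for m in(ma,mb): print(n,np.argwhere(m).mean(0).round(2),m.sum())
    print("meandiff",np.abs(a-b).mean())
E
```

```text
local 0.0012 -0.1158 z 0.0689 [-179.7   -0.    -7.6] [2.7 8.9 1.5] t 23.55
0.02 now [60, 59, 59, 59, 60, 60, 60, 58, 57, 58, 60, 61, 70, 80, 94, 116, 137, 142, 138, 131, 128, 129, 136, 150, 162, 164, 159, 151, 140, 132, 129, 138, 145, 156, 170, 182]
0.024 now [67, 69, 69, 65, 65, 67, 68, 71, 74, 75, 76, 80, 88, 97, 112, 130, 145, 151, 157, 149, 136, 126, 136, 147, 157, 161, 163, 156, 143, 131, 132, 137, 146, 166, 182, 190]
0.028 now [73, 80, 87, 90, 91, 91, 90, 88, 88, 88, 90, 94, 99, 107, 117, 127, 142, 154, 156, 143, 129, 126, 132, 141, 154, 164, 166, 154, 141, 133, 132, 132, 146, 165, 183, 183]
0.032 now [86, 87, 90, 94, 99, 101, 100, 99, 99, 100, 98, 95, 93, 109, 123, 134, 146, 158, 147, 137, 129, 118, 108, 109, 120, 135, 144, 148, 142, 135, 129, 131, 144, 157, 170, 178]
side [22.24 18.49] 249
side [21.93 18.4 ] 242
meandiff 5.4376664
top [26.69 21.75] 119
top [27.02 22.42] 130
meandiff 6.136875
```

```bash
sed -i 's/y=-.056-.002/y=-.076-.002/; s/(.02,.024,.028,.032)/(.024,.027,.030)/' b.py; python3 b.py
```

```text
0.024 shut [95, 95, 94, 93, 105, 118, 135, 156, 179, 183, 179, 176, 173, 169, 166, 167, 167, 168, 169, 170, 163, 155, 149, 143, 138, 128, 120, 114, 105, 92, 83, 74, 63, 52, 45, 42]
0.024 now [76, 80, 89, 99, 114, 130, 143, 149, 153, 145, 132, 121, 135, 150, 161, 162, 161, 154, 143, 133, 133, 136, 145, 163, 178, 187, 185, 182, 179, 176, 172, 170, 170, 171, 170, 164]
0.027 shut [92, 92, 93, 99, 109, 120, 140, 161, 178, 176, 173, 167, 162, 159, 162, 165, 167, 168, 169, 170, 170, 168, 168, 167, 168, 161, 157, 154, 150, 147, 137, 126, 114, 103, 92, 82]
0.027 now [89, 91, 96, 106, 119, 133, 144, 153, 157, 142, 128, 124, 133, 146, 156, 163, 167, 156, 145, 136, 134, 133, 144, 163, 183, 183, 182, 180, 176, 172, 170, 169, 167, 167, 168, 169]
0.03 shut [90, 90, 90, 97, 107, 121, 141, 163, 169, 168, 165, 151, 141, 137, 146, 154, 159, 163, 165, 167, 168, 168, 167, 165, 165, 167, 167, 167, 165, 163, 160, 157, 154, 150, 147, 137]
0.03 now [95, 95, 96, 106, 118, 131, 144, 156, 156, 150, 139, 127, 122, 127, 141, 154, 157, 152, 146, 139, 133, 130, 146, 164, 178, 181, 182, 178, 174, 169, 168, 166, 166, 168, 169, 169]
```

The side view gives about 32.5 mm of pointer travel against a target of about 32 mm, and the stylus images match the start to within a pixel. I hand in.

```bash
python3 -c "
from cell import close_job
print(close_job())"
```

```text
the job is handed in; nothing more can be done
None
```

I traced the whole seam, hung the stylus back in its stand, and handed the job in at about 23.6 s with the clamp held out about 32 mm; the pointer should be within about 2 mm of the mark by my image estimates, but the hand-in returned no verdict.

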